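# Gauge a blind spacer: find its hole, turn it hole-up and hold it on the depth gauge

### The arm

A 6-joint arm with a two-finger parallel gripper is mounted at the origin on the work surface. World frame = base frame: x ahead of the robot, y to its left, z up, the work surface at z = 0. Lengths are in m, angles in rad, forces in N, time in s.
With the tool pointing down it reaches from about 0.35 to 0.875 m from the base axis. Payload 4.2 kg.
Tool frame: the origin (TCP) lies between the finger pads; the fingertips stand 19 mm ahead of it and the grasp point (between the pads) is the TCP; z points along the fingers, y is the line along which they close (so a half turn about z gives the same grasp; the last joint's range is limited). The gripper opens to 85 mm and grips with 20 to 120 N. Pads are 22 mm wide; open, the fingers measure 114 mm over their backs; the gripper's body (76 mm by 85 mm) begins 54 mm behind the grasp point. The pads swing forward as they close: fully open they stand 13 mm farther back than shut.
Start: joints at [-1.084, 0.385, 0.008, 0, -1.194, -0.259], TCP at [0.141, -0.609, 0.25] pointing down, gripper open.
Joint ranges: [-3.14, 3.14], [-1.21, 2.06], [-1.07, 1.41], [-3.16, 2.05], [-2.99, -0.16], [-3.1, 3.1]. Speed limits (rad/s): [2.79, 2.79, 3.14, 3.14, 3.14, 3.14].

### API

Orientations are given as [roll, pitch, yaw] about the fixed x, y, z axes, in that order (R = Rz(yaw) Ry(pitch) Rx(roll)).
In Python, from cell import manip, fingers, solve_ik, optics, finish_job, sensors gives the robot as it stands. Calls block until the motion is done:
- manip.movep(position, orientation): joint-space move of the TCP to a pose.
- manip.move_l(position, speed=0.15, rotation=None): straight line of the TCP; rotation=None keeps the orientation; speed is the mean speed in m/s.
- manip.movej(angles): joint-space move.
- fingers.ungrasp() and fingers.close(grip_force=None): open the fingers fully, or close them until they stop; grip_force is the grip in N (None keeps the last).
- manip.sleep(seconds).
- solve_ik(position, orientation): joint angles nearest the present ones, or None.
- optics.grab_frame(name): name is "side" or "top"; returns (picture, depth): 400x640x3 uint8, red, green, blue; 400x640 float32, m along the optical axis (not along the pixel's ray), 0 where there is no reading.
- optics.camera_model(name): a dict with "fx", "fy", "cx", "cy" (pixels), "position" and "rotation" of the camera in the world. Camera axes: x right, y down, z forward; pixel columns grow to the right and rows downward; lengths in m; the calibration is good to about 2 mm. A picture is of the moment at which its call begins. camera_model takes no time and is no camera call.
A pose or a line that the arm cannot do raises manip.PlanningError and nothing moves.
- finish_job(): hands the job in; it is judged then, once.
Trained networks look in the newest picture that a camera, given by its name, has taken for a name from the list of things; names that differ only in an ending like _2 or _b are one class to them, and where a whole thing is asked for, a point or a joint stands for the part that bears it (a point fixed in the world has none). Each returns a list of dicts, best first, with "score" (0 to 1); they miss things now and then, are a little off and sometimes report something else, mostly with a low value. They report only what shows in the picture. A call takes as long as a camera call.
- optics.search_frame(camera, thing): "location" ([column, row] as shares, 0 to 1, of the picture: columns of its width, rows of its height, amid what is visible of it).
- optics.trace(camera, thing): "region" (400x640 bool, what is visible of it) and "location" ([column, row] as shares, 0 to 1, of the picture: columns of its width, rows of its height, amid what is visible of it).
- optics.tip_of(camera, thing): "location" ([column, row] as shares, 0 to 1, of the picture: columns of its width, rows of its height: a listed point, or the origin of a listed thing).
Readings, each from a call of its own:
- sensors.current_time(): time.
- sensors.current_joints(): joint angles.
- sensors.current_dq(): joint speeds.
- sensors.current_tau(): joint torques, N m.
- sensors.current_tool_pos(): TCP position.
- sensors.current_tool_rot(): TCP orientation.
- sensors.current_force(): force on the tool from outside, world axes, zero at the start.
- sensors.current_wrist_torque(): the same for the moment, N m.
- sensors.current_finger_gap(): finger opening in m.
- sensors.current_finger_force(): force on a finger pad.
Only numpy, scipy, OpenCV 4.12 (cv2) and the standard library are available. Lean on these libraries where they do the work, as an engineer would, in place of code of your own. Each camera call takes 0.05 s, during which the arm holds its last target. There are 200 camera calls.

### The job

Pick the square brass spacer off its cradle, find which end has the deep blind hole and turn that end straight up; then raise it from below onto the hanging stylus of the blue depth gauge until the stylus stands on the bottom of the hole and is lifted about 8 mm, never driving it against its upper stop. Finish while still holding the spacer there in the gripper, upright and still, with nothing else carrying it, and leave the other things on the bench where they are.

Things in the scene. Friction and masses are not known exactly. Their poses are not given: they have to be found in the camera images.
- spacer: Brass block 32 x 32 mm, 64 mm long, about 0.15 kg, lying on its side on the cradle. Its x axis runs lengthwise and points out of the end with the deep hole; the other end (x = -32 mm) has a look-alike recess 16 mm across, only 4 mm deep. Origin: middle of the side lying underneath at the start; the centre is 16 mm from it along its z (up at the start). The hole may face the robot or either side.
- hole_mouth (a point): Centre of the mouth of the deep blind hole (16 mm across, 28 mm deep), on the spacer's end face at its x = +32 mm. Axes as the spacer's.
- hole_floor (a point): Centre of the deep hole's bottom, 28 mm inside the mouth. Axes as the spacer's.
- cradle: Fixed rest; origin: middle of its underside, on the bench. Black plinth 110 x 80 x 8 mm; on it a block 44 mm long (x) and 24 mm wide (y) with a rubber top 50 mm above the bench, on which the spacer lies along the cradle's x. The spacer overhangs 4 mm at each long side and 10 mm at each end, so fingers can straddle it, also tilted.
- gauge: Fixed depth gauge stand; origin: on the bench right under the stylus. Base plate 14 mm thick, x = -50 to +120 mm, 150 mm wide. Steel column 28 mm across, 364 mm tall, at x = +100 mm (side away from the robot). A 24 mm bar, 303 to 327 mm above the bench, joins it to the barrel. Bring the gripper in from the -x side, tilted about 45 degrees, to keep it clear of stylus and barrel.
- barrel (a point): Centre of the lower end of the upright blue barrel (34 mm across, 70 mm tall) from which the stylus hangs, 280 mm above the bench. In front of the barrel is a dial 56 mm across, 294 to 350 mm above the bench, out to 35 mm from the axis. Axes as the gauge's.
- stylus_tip (a point): Lower tip of the thin steel stylus (8 mm across at the tip, 6 mm above), 170 mm above the bench when it hangs free, 110 mm below the barrel. Axes as the gauge's.
- stylus (a joint): How far the stylus is lifted, in m: 0 hanging free, 0.020 at its upper stop. A light spring: it takes about 2.3 N to start it and 0.1 N more per mm.
- tray: Bystander: clear tray 150 x 110 mm, 22 mm high, with small parts in it. Origin: middle of its underside.
- jar: Bystander: jar 44 mm across, 60 mm high, blue cap. Origin: middle of its underside.
- lightbox: Bystander: white lamp controller box 90 x 130 mm, 50 mm high. Origin: middle of its underside.
- screwdriver: Bystander: screwdriver lying along its x axis. Origin: middle of its underside.

How it is judged:
By the outcome, as a careful person would: the job done as asked, in the order asked, and still so for the second after the job is handed in, while the arm keeps its last pose, push and grip.
It also fails if it takes over 70 s, if anything falls off the work surface, if the arm or the gripper's body presses on something with over 40 N, if the wrist force passes 120 N, or if a joint passes its speed limit or range.

## Working session

There is one attempt and no reset: what is moved stays moved. The work goes in short steps, each a Python script; the robot and the scene stay as the last script left them, time stands still between calls to the robot, and variables do not carry over. Pictures are saved under pics/ and viewed, at most 10 in all, crops included, and the job is handed in when it is done.

```bash
ls; mkdir -p pics
python3 - <<'E'
from cell import *
import cv2,numpy as np
for n in("side","top"):
    p,d=optics.grab_frame(n); cv2.imwrite(f"pics/{n}0.png",p[:,:,::-1]); np.savez(f"{n}0.npz",p=p,d=d)
    m=optics.camera_model(n); print(n,{k:np.round(v,4).tolist() for k,v in m.items()})
    for t in("spacer","hole_mouth","cradle","gauge","barrel","stylus_tip","tray","jar","lightbox","screwdriver"):
        r=optics.tip_of(n,t); print(t,[(round(q["score"],2),np.round(np.array(q["location"])*[640,400],1).tolist()) for q in r[:3]])
print(sensors.current_time(),sensors.current_tool_rot())
E
```

```text
pics
side {'fx': 429.7524, 'fy': 429.7524, 'cx': 315.5208, 'cy': 200.3232, 'position': [-0.1254, 1.1097, 0.9485], 'rotation': [-2.1279, -0.0228, -2.6265]}
spacer [(0.81, [256.0, 240.6])]
hole_mouth [(0.47, [266.6, 240.6]), (0.44, [260.4, 238.3])]
cradle [(0.61, [258.4, 251.4])]
gauge [(0.59, [312.0, 204.3])]
barrel [(0.75, [312.5, 140.7])]
stylus_tip []
tray [(0.95, [222.2, 302.9]), (0.43, [314.3, 200.0])]
jar [(0.51, [331.8, 245.4])]
lightbox [(0.83, [344.3, 179.2])]
screwdriver [(0.47, [400.6, 197.4])]
top {'fx': 432.2653, 'fy': 432.2653, 'cx': 313.328, 'cy': 198.6132, 'position': [0.3224, 0.0065, 1.4059], 'rotation': [-3.0283, -0.0172, -1.5943]}
spacer [(0.69, [251.4, 160.7])]
hole_mouth [(0.82, [246.4, 167.5])]
cradle [(0.74, [253.9, 167.3]), (0.42, [178.8, 180.5])]
gauge [(0.68, [366.5, 162.2])]
barrel [(0.76, [377.8, 142.0]), (0.73, [365.9, 159.9])]
stylus_tip [(0.56, [251.3, 160.4])]
tray [(0.87, [178.7, 179.1])]
jar [(0.56, [364.5, 162.8]), (0.5, [302.7, 220.3])]
lightbox [(0.64, [441.0, 164.9])]
screwdriver [(0.69, [366.5, 162.8]), (0.57, [446.9, 248.9])]
1.1 [ 3.14151580e+00 -1.85694210e-05 -2.91379931e+00]
```

View pics/side0.png

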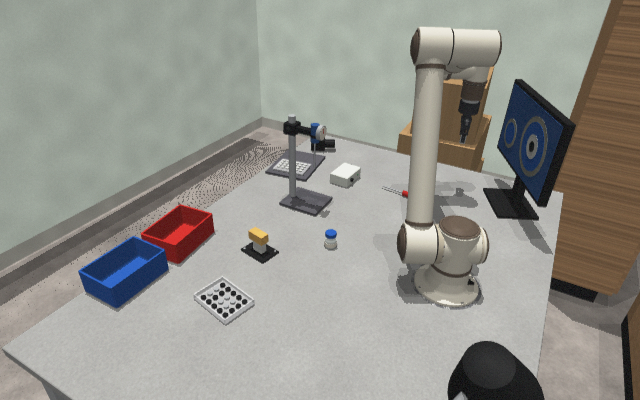

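View pics/top0.png

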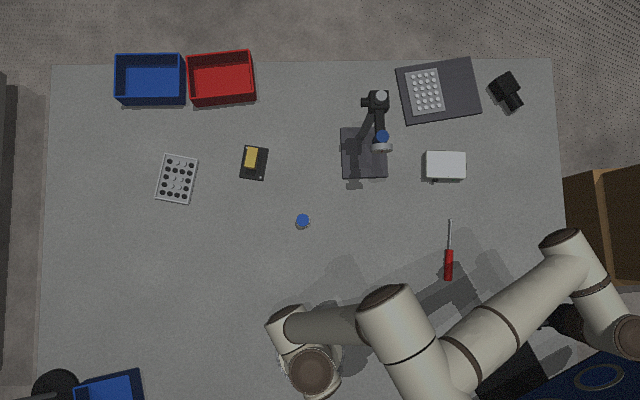

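Both views show the brass block on its black plinth (side 258,238; top 251,158). The blue gauge is at about side (305,165) and top (365,155). I'll zoom in and measure them.

```bash
cat > h.py <<'E'
import numpy as np,cv2
from scipy.spatial.transform import Rotation as R
from cell import *
def cam(n):
    m=optics.camera_model(n); r=np.array(m["rotation"],float)
    m["R"]=r if r.shape==(3,3) else R.from_euler("xyz",r).as_matrix(); m["p"]=np.array(m["position"]); return m
def cloud(n,d):
    m=cam(n); v,u=np.mgrid[:400,:640]
    c=np.stack([(u-m["cx"])/m["fx"]*d,(v-m["cy"])/m["fy"]*d,d],-1)
    return c@m["R"].T+m["p"]
def proj(n,P):
    m=cam(n); c=(np.atleast_2d(P)-m["p"])@m["R"]
    return np.c_[c[:,0]/c[:,2]*m["fx"]+m["cx"],c[:,1]/c[:,2]*m["fy"]+m["cy"]]
def tri(obs):  # {cam:(u,v)} -> least-squares ray intersection
    A=0;b=0
    for n,(u,v) in obs.items():
        m=cam(n); r=m["R"]@[(u-m["cx"])/m["fx"],(v-m["cy"])/m["fy"],1]; r/=np.linalg.norm(r)
        Q=np.eye(3)-np.outer(r,r); A=A+Q; b=b+Q@m["p"]
    return np.linalg.solve(A,b)
E
python3 - <<'E'
from h import *
tiles=[]
for n,(u,v),(gu,gv) in(("side",(257,240),(308,160)),("top",(253,162),(368,140))):
    f=np.load(n+"0.npz"); p,d=f["p"],f["d"]; W=cloud(n,d)
    hsv=cv2.cvtColor(p,cv2.COLOR_RGB2HSV)
    tiles.append(np.hstack([cv2.resize(p[v-22:v+22,u-29:u+29],(400,300),interpolation=cv2.INTER_CUBIC),cv2.resize(p[gv-52:gv+52,gu-70:gu+70],(400,300),interpolation=cv2.INTER_CUBIC)]))
    w=W[v-25:v+25,u-25:u+25]; h=hsv[v-25:v+25,u-25:u+25]
    mk=(h[...,0]>12)&(h[...,0]<32)&(h[...,1]>110)
    q=w[mk]; print(n,mk.sum(),"brass z pct",np.percentile(q[:,2],[5,50,95]).round(4))
    t=q[q[:,2]>np.percentile(q[:,2],95)-.006] 
    if n=="top": print("rect",cv2.minAreaRect(t[:,:2].astype(np.float32)),t.mean(0))
    else: print(t.mean(0), cv2.minAreaRect(t[:,:2].astype(np.float32)))
    pl=w[(w[...,2]>.004)&(w[...,2]<.014)&(h[...,2]<90)]
    print("plinth",len(pl),cv2.minAreaRect(pl[:,:2].astype(np.float32)))
    g=W[gv-60:gv+60,gu-60:gu+60].reshape(-1,3); g=g[(g[:,0]>.3)]
    b=g[(g[:,2]>.009)&(g[:,2]<.02)&(abs(g[:,1]+.12)<.2)]
    print("base",len(b),cv2.minAreaRect(b[:,:2].astype(np.float32)))
    for lo,hi in((.36,.37),(.30,.36),(.28,.36),(.08,.26)):
        s=g[(g[:,2]>lo)&(g[:,2]<hi)]; print(lo,hi,len(s),s.mean(0).round(4) if len(s) else "",s.min(0).round(3),s.max(0).round(3)) if len(s) else 0
cv2.imwrite("pics/z.png",np.vstack(tiles)[:,:,::-1])
print("barrel tri",tri({"side":(312.5,140.7),"top":(377.8,142)}),"spacer",tri({"side":(256,240.6),"top":(251.4,160.7)}))
E
```

```text
side 233 brass z pct [0.0568 0.0795 0.0852]
[0.60615979 0.17354882 0.08298968] ((0.6084492206573486, 0.17059148848056793), (0.03652160242199898, 0.06726870685815811), 76.73445129394531)
plinth 326 ((0.6033430099487305, 0.17275382578372955), (0.08003056794404984, 0.11446414887905121), 78.84815979003906)
base 834 ((0.6963491439819336, -0.23528942465782166), (0.3203463554382324, 0.4004204273223877), 37.58649444580078)
0.36 0.37 30 [ 0.6962 -0.1853  0.3645] [ 0.684 -0.203  0.361] [ 0.711 -0.171  0.368]
0.3 0.36 563 [ 0.6359 -0.1766  0.3282] [ 0.56  -0.223  0.3  ] [ 0.724 -0.139  0.36 ]
0.28 0.36 626 [ 0.6351 -0.1769  0.3244] [ 0.56  -0.223  0.28 ] [ 0.724 -0.139  0.36 ]
0.08 0.26 308 [ 0.684  -0.1817  0.1768] [ 0.594 -0.198  0.08 ] [ 0.711 -0.168  0.259]
top 222 brass z pct [0.0785 0.0836 0.0878]
rect ((0.4711204767227173, 0.10849970579147339), (0.3559688329696655, 0.057959966361522675), 25.20316505432129) [0.60519703 0.17133955 0.09309411]
plinth 494 ((0.6048098802566528, 0.1728205382823944), (0.08207932859659195, 0.11144935339689255), 80.27684020996094)
base 1792 ((0.6767914891242981, -0.16839748620986938), (0.3956546187400818, 0.30778127908706665), 0.8580920100212097)
0.36 0.37 99 [ 0.6965 -0.189   0.365 ] [ 0.683 -0.202  0.36 ] [ 0.712 -0.177  0.369]
0.3 0.36 1022 [ 0.6382 -0.1849  0.3353] [ 0.562 -0.219  0.3  ] [ 0.722 -0.144  0.36 ]
0.28 0.36 1033 [ 0.6382 -0.1848  0.3348] [ 0.562 -0.219  0.285] [ 0.722 -0.144  0.36 ]
0.08 0.26 154 [ 0.6875 -0.1842  0.1636] [ 0.682 -0.201  0.08 ] [ 0.702 -0.175  0.254]
barrel tri [ 0.60094746 -0.18904855  0.28448622] spacer [0.60680099 0.17645482 0.04999284]
```

View pics/z.png

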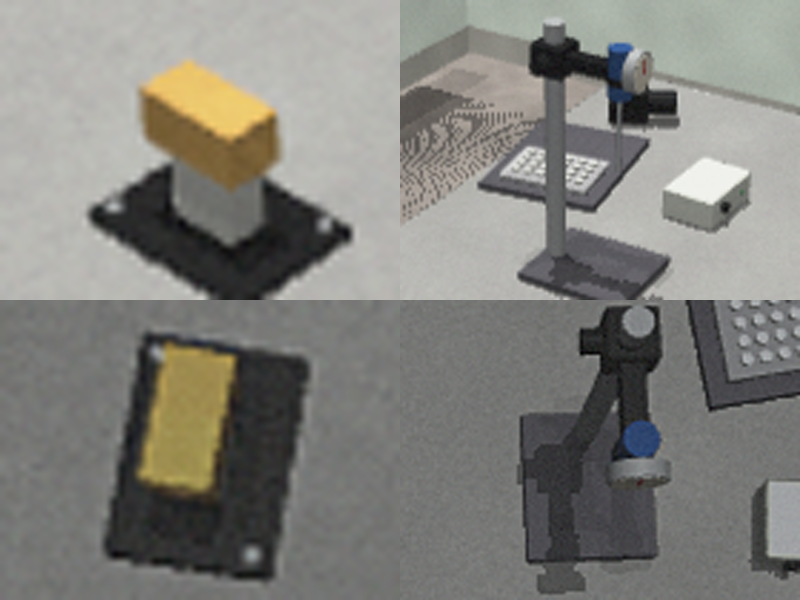

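The block's long axis points along the robot direction (about -12° yaw), and the end facing the robot shows in the side view at zoom (255,150). I'll average frames to inspect that end and to refine the barrel and stylus position.

Run:
```python
from h import *
S={}
for n in("side","top"):
    fs=[optics.grab_frame(n) for _ in range(12)]
    p=np.mean([f[0] for f in fs],0); D=np.array([f[1] for f in fs]); d=np.where(D>0,D,np.nan); d=np.nanmedian(d,0) if n=="x" else np.nanmean(d,0)
    S[n]=(p,d); np.savez(n+"avg.npz",p=p,d=d)
    print(n,"noise",np.nanstd(D[:,200,300]))
p,d=S["side"]; W=cloud("side",d)
print("R chan"); print(p[232:254,248:272,0].astype(int))
c,s=np.cos(np.deg2rad(-12)),np.sin(np.deg2rad(-12))
L=(W-np.array([.606,.1735,.066]))@np.array([[c,-s,0],[s,c,0],[0,0,1]])
print("local x mm"); print((L[232:254,256:272,0]*1000).round(0))
# barrel blue
for n,(gu,gv) in(("side",(308,160)),("top",(368,140))):
    p,d=S[n]; W=cloud(n,d); h=cv2.cvtColor(p.astype(np.uint8),cv2.COLOR_RGB2HSV)
    mk=np.zeros(d.shape,bool); mk[gv-50:gv+50,gu-60:gu+60]=1
    mk&=(h[...,0]>100)&(h[...,0]<125)&(h[...,1]>120)
    v,u=np.nonzero(mk); q=W[mk]; print(n,len(q),u.mean(),v.mean(),u.min(),u.max(),v.min(),v.max(),q.mean(0),q.min(0),q.max(0))
    t=q[q[:,2]>.345]; print("topdisc",len(t),t.mean(0),cv2.minEnclosingCircle(t[:,:2].astype(np.float32)))
    q=W[gv-60:gv+60,gu-60:gu+60].reshape(-1,3); q=q[(q[:,2]>.18)&(q[:,2]<.27)&(abs(q[:,0]-.6)<.04)]; print("stylus pts",len(q),q.round(4).tolist()[:14])
    for hh in(.350,.352): pass
```

```text
side noise 0.004540377
top noise 0.002985259
R chan
[[154 121 142 202 229 234 235 235 236 236 237 238 238 237 237 237 231 215
  195 190 189 190 188 187]
 [156 121 119 119 173 226 233 235 236 237 236 237 238 238 237 238 238 237
  224 196 189 192 191 189]
 [154 120 119 119 118 145 204 229 234 236 236 237 237 237 238 238 237 237
  234 210 186 190 189 189]
 [156 120 118 118 118 119 120 150 209 231 237 237 237 237 237 238 234 230
  180 117 172 190 188 187]
 [171 121 117 118 118 118 120 122 119 178 228 234 237 237 237 233 179 116
  116 116 168 187 188 190]
 [175 125 118 118 118 119 120 123 122 121 119 208 230 233 230 178 118 110
  116 113 166 189 188 189]
 [190 150 126 118 117 118 120 121 122 122 122 121 148 176 116 116 119 117
  114 115 153 192 190 188]
 [186 186 161 131 122 118 120 123 123 122 122 123 122 117 115 120 123 123
  122 116 152 187 186 186]
 [188 187 191 177 145 118 119 122 122 122 122 122 123 118 113 119 121 123
  124 115 150 184 183 184]
 [189 186 187 177 158 115 121 123 123 122 123 123 122 118 110 112 118 123
  119 122 156 184 181 184]
 [189 176 172 108  56 111 113 118 122 
[... 3366 characters left out ...]
99, -0.1898, 0.2679], [0.5958, -0.1918, 0.2678], [0.5982, -0.1885, 0.2644], [0.5949, -0.1905, 0.2644], [0.5978, -0.1881, 0.2605], [0.5953, -0.1913, 0.2599], [0.5974, -0.1875, 0.2567], [0.5953, -0.1916, 0.2556], [0.5986, -0.1898, 0.2514], [0.5958, -0.1925, 0.251], [0.5984, -0.1897, 0.2473], [0.5961, -0.1934, 0.2464], [0.5988, -0.1905, 0.2427], [0.5972, -0.1878, 0.24]]
top 125 381.96 135.616 376 388 130 141 [ 0.59702843 -0.19000441  0.35131047] [ 0.58302934 -0.20532061  0.34919315] [ 0.61145951 -0.17505015  0.35273252]
topdisc 125 [ 0.59702843 -0.19000441  0.35131047] ((0.5972039699554443, -0.1901598870754242), 0.015731023624539375)
stylus pts 0 []<stdin>:5: RuntimeWarning: Mean of empty slice
```

Averaged depth shows the robot-facing end recessed at least 15 mm, with the face at -30 mm and readings inside up to -15 mm. The look-alike recess is only 4 mm deep, so the deep hole faces the robot. Next I'll fit the spacer pose and plan the grasp: tool 55° down at the pick, 35° down at the gauge.

```bash
cat >> h.py <<'E'
def tool(el,az,flip):  # tool z pointing azimuth az, elevation el (rad); tool y horizontal
    z=np.array([np.cos(el)*np.cos(az),np.cos(el)*np.sin(az),np.sin(el)])
    y=np.array([-np.sin(az),np.cos(az),0])*(-1 if flip else 1)
    return np.c_[np.cross(y,z),y,z]
rpy=lambda M:R.from_matrix(M).as_euler("xyz")
E
python3 - <<'E'
from h import *
for n in("side","top"):
    f=np.load(n+"avg.npz"); W=cloud(n,f["d"]); p=f["p"]
    r=(p[...,0]-p[...,2]); near=np.hypot(W[...,0]-.606,W[...,1]-.1735)<.05
    mk=near&(r>90)&(W[...,2]>.074)&(p[...,0]>(200 if n=="side" else 0))&(W[...,2]<.1)
    q=W[mk]; print(n,mk.sum(),"z",np.median(q[:,2]),q.mean(0)); (c,wh,a)=cv2.minAreaRect(q[:,:2].astype(np.float32)); print(c,wh,a)
    C=np.cov(q[:,:2].T); w,v=np.linalg.eigh(C); print("yaw",np.rad2deg(np.arctan2(v[1,1],v[0,1])),"dims",np.sqrt(12*w))
    mk=near*0
    pl=W[(np.hypot(W[...,0]-.605,W[...,1]-.1735)<.08)&(W[...,2]>.003)&(W[...,2]<.013)&(p.max(-1)<75)]
    print("plinth",cv2.minAreaRect(pl[:,:2].astype(np.float32)))
C=np.array([.607,.173,.066]); yaw=np.deg2rad(-11.5)
d2=np.deg2rad
for flip in(0,1):
  for e in(50,55):
    T=tool(d2(-e),yaw,flip); g=solve_ik(C+.0*T[:,2],rpy(T)); pre=solve_ik(C-.1*T[:,2],rpy(T))
    print(flip,e,None if g is None else np.round(g,2),None if pre is None else np.round(pre,2))
    for az in(-17,-8,0):
      F=tool(d2(-(90-e)),d2(az),not flip); k=solve_ik([.597,-.19,.17],rpy(F)); k2=solve_ik([.597,-.19,.10],rpy(F)); k3=solve_ik([.45,-.15,.5],rpy(F)); print("   fin",az,*[None if a is None else np.round(a,2) for a in(k,k2,k3)])
print([None if a is None else np.round(a,2) for a in (solve_ik([.141,-.609,.5],sensors.current_tool_rot()),solve_ik([.38,-.1,.5],rpy(tool(d2(-80),0,0))))])
E
```

```text
side 101 z 0.0831159732632607 [0.60789479 0.17129061 0.08312249]
(0.6083518862724304, 0.1708284616470337) (0.030756231397390366, 0.06221650168299675) 77.89649963378906
yaw 168.3002658325507 dims [0.03152696 0.06222977]
plinth ((0.6040579080581665, 0.17324332892894745), (0.07867594063282013, 0.1080114096403122), 79.77499389648438)
top 3 z 0.08399816854291409 [0.63299639 0.18084793 0.08418092]
(0.6319769620895386, 0.1809297651052475) (0.0011146124452352524, 0.012817268259823322) 74.94570922851562
yaw 163.4769908719795 dims [0.00215048 0.0230132 ]
plinth ((0.604722797870636, 0.1721799373626709), (0.08013687282800674, 0.1095828264951706), 79.68891906738281)
0 50 None None
   fin -17 None [-0.54  0.4  -0.44 -2.18 -0.22 -2.37] [ 0.17 -0.37 -0.61  0.64 -0.61  0.71]
   fin -8 None [-0.44  0.39 -0.36 -1.69 -0.23 -2.82] [ 0.13 -0.37 -0.52  0.37 -0.59  1.09]
   fin 0 [-0.28  0.28 -0.33 -1.08 -0.25  2.83] [-0.44  0.4  -0.33 -1.53 -0.34 -2.89] [ 0.04 -0.35 -0.4   0.05 -0.65  1.5 ]
0 55 None [ 0.37  0.26 -0.91  1.96 -0.34  2.25]
   fin -17 None [-0.64  0.44 -0.59 -2.49 -0.47 -1.96] [ 0.11 -0.39 -0
[... 380 characters left out ...]
fin -8 None [-0.44  0.39 -0.36 -1.69 -0.23  0.32] [ 0.13 -0.37 -0.52  0.37 -0.59 -2.05]
   fin 0 [-0.28  0.28 -0.33 -1.08 -0.25 -0.31] [-0.44  0.4  -0.33 -1.53 -0.34  0.25] [ 0.04 -0.35 -0.4   0.05 -0.65 -1.64]
1 55 None [ 0.37  0.26 -0.91  1.96 -0.34 -0.89]
   fin -17 None [-0.64  0.44 -0.59 -2.49 -0.47  1.18] [ 0.11 -0.39 -0.71  0.82 -0.47 -2.58]
   fin -8 [-0.39  0.27 -0.35 -1.54 -0.2   0.11] [-0.6   0.43 -0.45 -2.08 -0.43  0.83] [ 0.11 -0.4  -0.62  0.48 -0.45 -2.16]
   fin 0 [-0.43  0.29 -0.32 -1.45 -0.35  0.13] [-0.57  0.43 -0.38 -1.81 -0.47  0.62] [ 0.04 -0.37 -0.46  0.07 -0.52 -1.66]
[array([-1.08,  0.35,  0.55, -0.  , -1.78, -0.26]), array([ 0.19, -0.2 , -0.07,  0.03, -1.53, -1.76])]
```

Solutions sit on the wrist singularity, so I need the flipped-wrist branch (J4 ≈ -3.1). I'll lift clear, flip the wrist up high, then query IK from there.

Run:
```python
from h import *
d2=np.deg2rad
manip.move_l([.141,-.609,.5],speed=.3)
manip.movej([-1.08,.0,.2,-3.1,-.6,1.5]); print(sensors.current_tool_pos(),sensors.current_tool_rot())
manip.movej([.28,-.3,-.2,-3.1,-.6,1.5]); print(sensors.current_tool_pos(),sensors.current_time())
C=np.array([.607,.1725,.066]); yaw=d2(-11.3)
f=lambda a:None if a is None else np.round(a,2).tolist()
for e in(40,45,50,55):
  for flip in(0,1):
    T=tool(d2(-e),yaw,flip); print(e,flip,f(solve_ik(C,rpy(T))),f(solve_ik(C-.1*T[:,2],rpy(T))),f(solve_ik(C+[0,0,.1],rpy(T))))
    for az in(-17,-8,0):
      F=tool(d2(-(90-e)),d2(az),not flip); print("   fin",az,*[f(solve_ik(p,rpy(F))) for p in([.597,-.19,.17],[.597,-.19,.1],[.5,-.19,.1])])
```

```text
[ 0.4339299  -0.4591372   1.00188136] [ 0.01121715  0.77245216 -1.02973365]
[0.40306171 0.28840747 0.91504308] 8.5583
40 0 None None None
   fin -17 None None None
   fin -8 None None None
   fin 0 [-0.1, 0.28, -0.44, -0.37, -0.17, 2.01] None [-0.3, 0.28, -0.49, -1.0, -0.23, 2.8]
40 1 None None None
   fin -17 None None None
   fin -8 None None None
   fin 0 [-0.1, 0.28, -0.44, -0.37, -0.17, -1.13] None [-0.3, 0.28, -0.49, -1.0, -0.23, -0.35]
45 0 None None None
   fin -17 None None None
   fin -8 None None None
   fin 0 [-0.16, 0.27, -0.38, -0.69, -0.18, 2.37] [-0.3, 0.39, -0.32, -1.15, -0.23, 2.92] [-0.46, 0.29, -0.48, -1.35, -0.33, -3.03]
45 1 None None None
   fin -17 None None None
   fin -8 None None [-0.42, 0.27, -0.5, -1.41, -0.2, 0.03]
   fin 0 [-0.16, 0.27, -0.38, -0.69, -0.18, -0.77] [-0.3, 0.39, -0.32, -1.15, -0.23, -0.22] [-0.46, 0.29, -0.48, -1.35, -0.33, 0.11]
50 0 None None None
   fin -17 None [-0.54, 0.4, -0.44, -2.18, -0.22, -2.37] [-0.69, 0.31, -0.64, -2.17, -0.36, -2.25]
   fin -8 None [-0.44, 0.39, -0.36, -1.69, -0.23, -2.82] [-0.63, 0.3, -0.55, -1.82, -0.38, -2
[... 684 characters left out ...]
9, 0.27, -0.35, -1.54, -0.2, -3.03] [-0.6, 0.43, -0.45, -2.08, -0.43, -2.31] [-0.76, 0.35, -0.64, -2.05, -0.56, -2.21]
   fin 0 [-0.43, 0.29, -0.32, -1.45, -0.35, -3.01] [-0.57, 0.43, -0.38, -1.81, -0.47, -2.52] [-0.73, 0.36, -0.56, -1.82, -0.6, -2.36]
55 1 None [0.36, 0.26, -0.91, 1.97, -0.34, -0.89] [0.35, 0.29, -0.81, 1.8, -0.31, -0.7]
   fin -17 None [-0.64, 0.44, -0.59, -2.49, -0.47, 1.18] [-0.79, 0.37, -0.75, -2.37, -0.59, 1.19]
   fin -8 [-0.39, 0.27, -0.35, -1.54, -0.2, 0.11] [-0.6, 0.43, -0.45, -2.08, -0.43, 0.83] [-0.76, 0.35, -0.64, -2.05, -0.56, 0.93]
   fin 0 [-0.43, 0.29, -0.32, -1.45, -0.35, 0.13] [-0.57, 0.43, -0.38, -1.81, -0.47, 0.62] [-0.73, 0.36, -0.56, -1.82, -0.6, 0.78]
```

Run:
```python
from h import *
d2=np.deg2rad
yaw=d2(-11.3); ax=np.array([np.cos(yaw),np.sin(yaw),0])
C=np.array([.607,.1725,.066])+.005*ax
f=lambda a:None if a is None else np.round(a,2).tolist()
for e in(58,62,66,70):
    flip=1
    T=tool(d2(-e),yaw,flip); print(e,flip,f(solve_ik(C,rpy(T))),f(solve_ik(C-.1*T[:,2],rpy(T))),f(solve_ik(C+[0,0,.12],rpy(T))))
    for az in(-10,0,10):
      F=tool(d2(-(90-e)),d2(az),not flip); print("   fin",az,*[f(solve_ik(p,rpy(F))) for p in([.597,-.19,.18],[.597,-.19,.12],[.48,-.19,.12],[.4,-.15,.3])])
```

```text
58 1 None [0.42, 0.26, -0.88, 1.71, -0.32, -0.69] [0.48, 0.28, -0.75, 1.32, -0.35, -0.33]
   fin -10 [-0.48, 0.27, -0.38, -1.81, -0.27, 0.42] [-0.63, 0.41, -0.5, -2.2, -0.48, 0.94] [-0.82, 0.31, -0.7, -2.09, -0.63, 1.0] None
   fin 0 [-0.49, 0.28, -0.34, -1.58, -0.41, 0.29] [-0.6, 0.41, -0.4, -1.86, -0.52, 0.68] [-0.79, 0.32, -0.61, -1.82, -0.67, 0.81] None
   fin 10 [-0.52, 0.31, -0.29, -1.45, -0.58, 0.27] [-0.59, 0.43, -0.33, -1.64, -0.63, 0.55] [-0.78, 0.34, -0.53, -1.62, -0.76, 0.71] [-0.55, -0.2, -0.52, -1.08, -0.69, -0.17]
62 1 None [0.54, 0.27, -0.82, 1.27, -0.34, -0.36] [0.57, 0.29, -0.66, 0.95, -0.41, -0.04]
   fin -10 [-0.6, 0.29, -0.46, -2.09, -0.44, 0.77] [-0.68, 0.45, -0.57, -2.33, -0.63, 1.12] [-0.89, 0.37, -0.76, -2.18, -0.78, 1.16] None
   fin 0 [-0.58, 0.31, -0.38, -1.78, -0.52, 0.54] [-0.66, 0.44, -0.45, -2.0, -0.64, 0.87] [-0.86, 0.36, -0.65, -1.91, -0.79, 0.97] [-0.45, -0.26, -0.6, -1.13, -0.44, -0.26]
   fin 10 [-0.59, 0.34, -0.32, -1.59, -0.66, 0.45] [-0.65, 0.46, -0.36, -1.75, -0.72, 0.71] [-0.84, 0.38, -0.56, -1.7, -0.86, 0.85] [-0.66, -0.18, -0.53, -1.22, -0.
[... 554 characters left out ...]
.77, -0.95, 0.97] [-0.77, -0.16, -0.55, -1.34, -0.86, 0.17]
70 1 [0.48, 0.47, -0.71, 1.1, -0.24, -0.16] [0.65, 0.32, -0.58, 0.56, -0.51, 0.26] [0.61, 0.33, -0.45, 0.46, -0.59, 0.4]
   fin -10 [-0.71, 0.37, -0.59, -2.34, -0.74, 1.12] [-0.74, 0.54, -0.66, -2.45, -0.92, 1.32] [-0.98, 0.51, -0.85, -2.27, -1.08, 1.4] [-0.65, -0.27, -0.67, -1.58, -0.44, 0.19]
   fin 0 [-0.71, 0.38, -0.48, -2.04, -0.75, 0.9] [-0.75, 0.53, -0.53, -2.17, -0.89, 1.13] [-0.96, 0.48, -0.72, -2.03, -1.03, 1.22] [-0.78, -0.21, -0.63, -1.51, -0.72, 0.25]
   fin 10 [-0.7, 0.4, -0.38, -1.81, -0.84, 0.74] [-0.74, 0.54, -0.42, -1.92, -0.91, 0.96] [-0.94, 0.48, -0.6, -1.82, -1.05, 1.07] [-0.86, -0.13, -0.57, -1.45, -0.95, 0.31]
```

Run:
```python
from h import *
d2=np.deg2rad
yaw=d2(-11.3); ax=np.array([np.cos(yaw),np.sin(yaw),0])
C=np.array([.607,.1722,.066])+.005*ax
T=tool(d2(-72),yaw,1)
manip.movep(C-.12*T[:,2],rpy(T)); print(sensors.current_joints())
manip.move_l(C,speed=.08); print(sensors.current_force(),sensors.current_tool_pos()-C)
fingers.close(50); print("gap",sensors.current_finger_gap(),sensors.current_finger_force(),sensors.current_force(),sensors.current_wrist_torque())
manip.move_l(C+[0,0,.12],speed=.1); print(sensors.current_finger_gap(),sensors.current_force(),sensors.current_wrist_torque(),sensors.current_time(),sensors.current_joints())
p,d=optics.grab_frame("side"); np.savez("s1.npz",p=p,d=d)
u,v=proj("side",C+[0,0,.12])[0].astype(int); cv2.imwrite("pics/s1.png",cv2.resize(p[v-60:v+60,u-80:u+80],(640,480),interpolation=cv2.INTER_CUBIC)[:,:,::-1]); print(u,v)
```

```text
[ 0.65801808  0.29801872 -0.49672182  0.4201718  -0.60807225  0.38839165]
[ 0.25254549 -0.34139153  0.47535892] [0.00017038 0.00021559 0.0003252 ]
gap 0.03134692533664749 50.671161494683474 [-2.08767325  0.22822787  2.20426015] [ 0.11345112  0.75782631 -0.00976965]
0.03158131618229309 [ 0.36701617 -0.30661796 -1.71623234] [ 0.17433089  0.74564154 -0.018602  ] 15.05 [ 0.61039433  0.34256448 -0.40353456  0.38233391 -0.64126264  0.4762703 ]
255 206
```

View pics/s1.png

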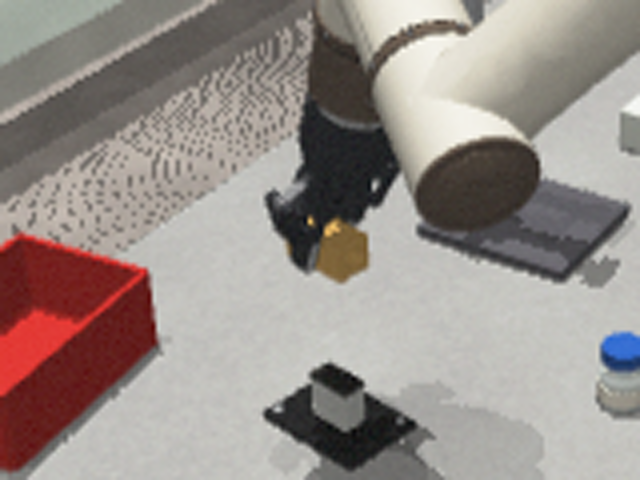

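The block is held, straddled, and the gauge and jar are undisturbed. Next I'll retract, turn it hole-up at a clear spot and check the hole depth with the top camera.

Run:
```python
from h import *
d2=np.deg2rad
manip.movej([.6,-.2,-.55,-.4,-.75,.4]); print("wp",sensors.current_tool_pos())
F=tool(d2(-18),d2(5),0); P=np.array([.38,-.16,.33])
print(solve_ik(P,rpy(F)))
manip.movep(P,rpy(F)); print(sensors.current_joints(),sensors.current_tool_pos()-P,sensors.current_time())
sc=P+[0,0,.005]  # nominal spacer centre
tl=[]
for n in("side","top"):
    fs=[optics.grab_frame(n) for _ in range(8)]; p=np.mean([f[0] for f in fs],0).astype(np.uint8); d=np.mean([f[1] for f in fs],0); np.savez(n+"2.npz",p=p,d=d)
    u,v=proj(n,sc+[0,0,.032])[0].round().astype(int); print(n,u,v)
    tl.append(cv2.resize(p[v-35:v+35,u-35:u+35],(400,400),interpolation=cv2.INTER_CUBIC))
    if n=="top":
        W=cloud(n,d); print((W[v-14:v+15,u-14:u+15,2]*1000-P[2]*1000).round(0).astype(int))
cv2.imwrite("pics/i2.png",np.hstack(tl)[:,:,::-1])
```

```text
wp [0.3672822  0.16211834 0.27678546]
[-0.90651394 -0.22212359 -0.57836481 -1.43529241 -0.93474746  0.21762836]
[-0.90536785 -0.22089323 -0.5783378  -1.43433197 -0.93455606  0.21770838] [ 0.00013489  0.00015265 -0.00062162] 17.625
side 366 136
top 374 222
[[-329 -330 -329 -327 -327 -330 -328 -330 -328 -328 -329 -329 -329 -328
  -328 -329 -330 -327 -328 -330 -328 -327 -328 -328 -329 -329 -329 -328
  -329]
 [-331 -327 -329 -329 -328 -327 -328 -329 -329 -329 -330 -329 -329 -328
  -329 -329 -329 -330 -329 -331 -329 -326 -329 -330 -329 -329 -330 -329
  -330]
 [-152 -329 -327 -329 -329 -329 -330 -330 -329 -330 -328 -330 -328 -326
  -329 -330 -329 -330 -329 -330 -330 -328 -328 -331 -327 -329 -330 -328
  -328]
 [-329 -328 -327 -329 -328 -328 -328 -329 -329 -328 -329 -329 -328 -328
  -152 -330 -327 -330 -326 -329 -328 -328 -328 -328 -327 -329 -328 -329
  -328]
 [-328 -328 -330 -329 -329 -329 -327 -329 -328 -327 -326 -329 -328 -330
  -328 -330 -330 -328 -328 -329 -329 -328 -329 -329 -327 -329 -329 -329
  -329]
 [-328 -329 -330 -331 -328 -329 -327 -328 -329 -329 -331 -327 -329 -329
  -329 -329 
[... 2864 characters left out ...]
7 -327 -327
  -327 -329 -330 -326 -328 -329 -329   14   21   23   24   22   23   18
    17]
 [  15   16   16   21   21   23   22   22 -330 -328 -327 -329 -329 -329
  -327 -330 -327 -328 -329 -328 -327    9   24   23   22   23   22   16
    17]
 [  18   16   18   23   22   21   22   24 -328 -328 -153 -331 -328 -329
  -328 -330 -329 -328 -329 -328 -328    6   24   23   24   25   24   20
    19]
 [  24   17   17   21   23   23   23   24   24 -329 -330 -330 -328 -329
  -327 -326 -327 -329 -328 -330 -331    4   25   25   25   25   26   14
    15]
 [  23   19   19  150   24   23   25   24   24 -330 -330 -327 -329 -328
  -327 -327 -330 -328 -329 -330 -327    4   24   25   25   26   26    7
     8]]
```

View pics/i2.png

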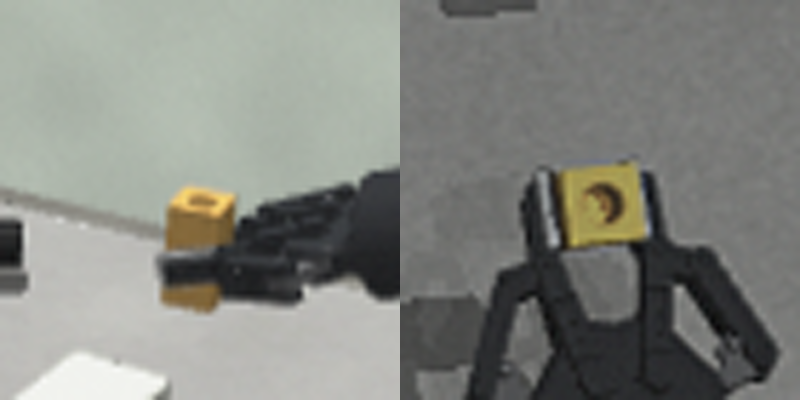

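The top camera looks into a 28 mm deep hole (face +37, floor +9 mm) pointing up. Now I'll measure the mouth offset and tilt.

Run:
```python
from h import *
P=np.array([.38,-.16,.33]);
print("tcp",sensors.current_tool_pos())
for n,(u,v) in(("top",(374,222)),("side",(366,136))):
    f=np.load(n+"2.npz"); p,d=f["p"].astype(int),f["d"]; W=cloud(n,d)
    near=(np.hypot(W[...,0]-P[0],W[...,1]-P[1])<.035)&(abs(W[...,2]-.367)<.005)&(p[...,0]-p[...,2]>50)
    mk=cv2.morphologyEx(near.astype(np.uint8),cv2.MORPH_CLOSE,np.ones((3,3)))
    q=W[near]; A=np.c_[q[:,:2]-q[:,:2].mean(0),np.ones(len(q))]; c=np.linalg.lstsq(A,q[:,2],rcond=None)[0]; print(n,len(q),"plane slopes deg",np.rad2deg(c[:2]),"z",c[2])
    ct,_=cv2.findContours(mk,0,2); ct=max(ct,key=cv2.contourArea); m=cam(n)
    r=cv2.minAreaRect(ct); print("img rect",r)
    # full-silhouette: back-project hull onto z=.367 plane
    hull=cv2.drawContours(np.zeros_like(mk),[ct],-1,1,-1); vv,uu=np.nonzero(hull)
    ray=np.c_[(uu-m["cx"])/m["fx"],(vv-m["cy"])/m["fy"],np.ones(len(uu))]@m["R"].T; X=m["p"]+ray*((.3673-m["p"][2])/ray[:,2])[:,None]
    print("face centre",X.mean(0),cv2.minAreaRect(X[:,:2].astype(np.float32)))
    f=np.load(n+"avg.npz"); p,d=f["p"],f["d"]; W=cloud(n,d); h=cv2.cvtColor(p.astype(np.uint8),cv2.COLOR_RGB2HSV)
    mk=(h[...,0]>100)&(h[...,0]<125)&(h[...,1]>120)&(W[...,2]>.343)&(np.hypot(W[...,0]-.597,W[...,1]+.19)<.03)
    vv,uu=np.nonzero(mk); ray=np.c_[(uu-m["cx"])/m["fx"],(vv-m["cy"])/m["fy"],np.ones(len(uu))]@m["R"].T; X=m["p"]+ray*((.350-m["p"][2])/ray[:,2])[:,None]
    print("barrel top",len(uu),X.mean(0),cv2.minEnclosingCircle(X[:,:2].astype(np.float32)))
# stylus columns in side picture
f=np.load("sideavg.npz"); p=f["p"]; print(p[140:172,306:322].mean(-1).astype(int))
print("proj stylus",[(z,proj("side",[.597,-.19,z])[0].round(1)) for z in(.17,.2,.25,.28)])
```

```text
tcp [ 0.37998275 -0.16000989  0.33000898]
top 125 plane slopes deg [-0.61309401 -0.38402801] z 0.36720709362860365
img rect ((373.92681884765625, 222.34146118164062), (13.030921936035156, 13.251785278320312), 83.6598129272461)
face centre [ 0.37951436 -0.15868903  0.3673    ] ((0.379472017288208, -0.1587422788143158), (0.03136575594544411, 0.03208928182721138), 4.011475086212158)
barrel top 125 [ 0.59737005 -0.19024889  0.35      ] ((0.5971570611000061, -0.1905139535665512), 0.015878798440098763)
side 51 plane slopes deg [ 0.8335462  -1.70521796] z 0.365972016900801
img rect ((365.5, 136.5), (5.0, 11.0), 90.0)
face centre [ 0.37855015 -0.1530615   0.3673    ] ((0.3783240020275116, -0.15318509936332703), (0.03280322626233101, 0.04161473736166954), 3.7752978801727295)
barrel top 34 [ 0.59680813 -0.18429297  0.35      ] ((0.5919185280799866, -0.18399357795715332), 0.02464219368994236)
[[161 176 176 176 114  56  53  55  56  57  53  54  55  53  67  86]
 [176 176 176 177 129  57  54  54  56  56  55  52  51  31  26  22]
 [176 176 177 179 178  58  52  53  57  57  53  49  51  27  26  25]
 [17
[... 1375 characters left out ...]
89 106 106 103  61  61 119]
 [221 185 206 209 181 129 107 101 102  89 106 102  73  53 119 181]
 [135 172 191 200 151 108 107  96 102  90 103  74  53 102 181 181]
 [190 190 186 134  93 106 105  96 104  89  86  49 102 179 182 183]
 [190 186 157  87 106 106 106  97 102  80  51  96 179 180 180 180]
 [190 159  88  75 105 105 104 104 100  60  82 179 180 180 181 180]
 [180 110  82 104 104 105 106 102  61  56 152 181 181 180 181 180]
 [110  78 105 104 105 106 101  73  50 108 179 180 180 178 180 180]
 [ 83 106 104 104 106 103  74  52  98 179 181 181 181 181 178 180]]
proj stylus [(0.17, array([313.9, 168.1])), (0.2, array([314.1, 161.2])), (0.25, array([314.4, 149.4])), (0.28, array([314.6, 142.1]))]
```

Run:
```python
from h import *
d2=np.deg2rad
S=np.array([.5978,-.1916]); F=tool(d2(-18),d2(5),0)
manip.move_l([S[0]-.13,S[1],.33],speed=.15)
manip.move_l([S[0]-.13,S[1],.122],speed=.15); print(sensors.current_joints())
manip.move_l([S[0],S[1],.122],speed=.08); manip.sleep(.3)
print(sensors.current_joints(),sensors.current_tool_pos(),sensors.current_force(),sensors.current_time())
tl=[]
for n in("side","top"):
    fs=[optics.grab_frame(n) for _ in range(4)]; p=np.mean([f[0] for f in fs],0).astype(np.uint8); np.savez(n+"3.npz",p=p,d=np.mean([f[1] for f in fs],0))
    u,v=proj(n,[S[0],S[1],.17])[0].round().astype(int); print(n,u,v)
    tl.append(cv2.resize(p[v-30:v+30,u-30:u+30],(400,400),interpolation=cv2.INTER_CUBIC))
cv2.imwrite("pics/i3.png",np.hstack(tl)[:,:,::-1])
```

```text
[-0.99361704  0.50104954 -0.68252458 -1.91277806 -1.0987981   1.18939885]
[-0.76251335  0.54854522 -0.48431542 -2.06072983 -0.94329929  1.07542626] [ 0.59770991 -0.19167154  0.12202118] [ 1.08251872 -0.97272851 -2.09432179] 22.8083
side 314 168
top 372 151
```

View pics/i3.png

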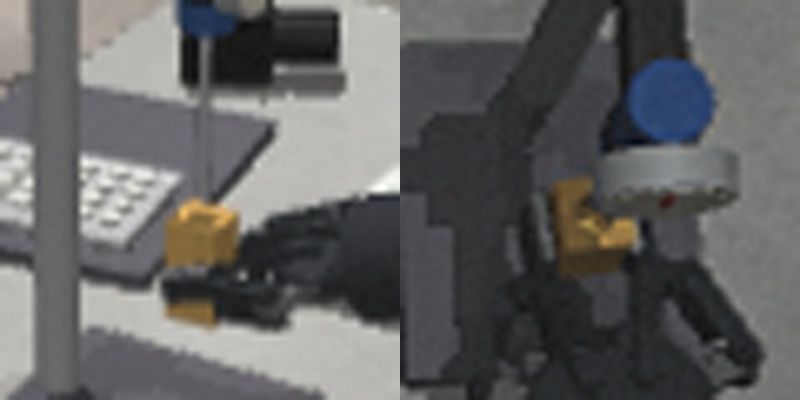

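The stylus tip, at side zoom (205,200), hangs just over the hole at (205,213) and the path is clear. I'll raise it with force monitoring.

Run:
```python
from h import *
S=np.array([.5978,-.1916]); f0=sensors.current_force()
def step(z,sp=.03):
    manip.move_l([S[0],S[1],z],speed=sp); df=sensors.current_force()-f0; print(round(z,4),df.round(2),sensors.current_wrist_torque().round(2)); return df
zc=None
for z in np.r_[.13,.134,.138,.142,.148,.153,np.arange(.156,.1685,.001)]:
    df=step(z)
    if df[2]<-1.3 or np.hypot(df[0],df[1])>1.5: zc=z; break
print("contact",zc,sensors.current_time(),sensors.current_finger_gap())
```

```text
0.13 [0.02 0.3  0.7 ] [-0.22  2.38 -0.02]
0.134 [-0.8  -0.26  0.85] [-0.17  2.4   0.01]
0.138 [-0.19 -0.94  0.78] [-0.18  2.32  0.04]
0.142 [1.13 0.2  1.02] [-0.21  2.36 -0.01]
0.148 [0.11 0.27 0.86] [-0.21  2.4   0.05]
0.153 [-0.04 -0.08  1.04] [-0.21  2.38 -0.02]
0.156 [0.18 0.03 1.32] [-0.26  2.41  0.01]
0.157 [0.88 0.33 1.37] [-0.2   2.39  0.  ]
0.158 [-0.45  0.83  0.53] [-0.16  2.32 -0.03]
0.159 [0.35 0.6  1.53] [-0.2   2.42 -0.01]
0.16 [-0.27 -0.36  0.82] [-0.12  2.38  0.03]
0.161 [0.43 0.38 2.03] [-0.2   2.35 -0.04]
0.162 [ 0.19 -0.68  1.06] [-0.2   2.35  0.07]
0.163 [ 0.56  1.17 -0.49] [-0.23  2.64 -0.  ]
0.164 [ 0.15  0.52 -0.88] [-0.24  2.94  0.05]
0.165 [ 0.35  0.9  -0.46] [-0.27  3.05 -0.04]
0.166 [-1.02  0.48 -1.6 ] [-0.3   3.16 -0.05]
contact 0.166 27.8917 0.03152651966240603
```

Run:
```python
from h import *
S=np.array([.5978,-.1916])
for z in(.1685,.1713):
    manip.move_l([S[0],S[1],z],speed=.02); manip.sleep(.4); F=[];M=[]
    for _ in range(15): F.append(sensors.current_force());M.append(sensors.current_wrist_torque()); manip.sleep(.02)
    print(z,np.mean(F,0).round(2),np.mean(M,0).round(3),sensors.current_tool_pos(),sensors.current_finger_gap())
n="side"; fs=[optics.grab_frame(n) for _ in range(12)]; p=np.mean([f[0] for f in fs],0); d=np.mean([f[1] for f in fs],0)
W=cloud(n,d); c=p[...,0]-p[...,2]
near=(np.hypot(W[...,0]-S[0],W[...,1]-S[1])<.03)&(c>90)&(p[...,0]>190)
q=W[near]; print("top face",len(q),np.percentile(q[:,2],[20,50,80]))
f=np.load("side3.npz"); W0=cloud(n,f["d"]); p0=f["p"].astype(int)
k=(np.hypot(W0[...,0]-S[0],W0[...,1]-S[1])<.03)&(p0[...,0]-p0[...,2]>90)&(p0[...,0]>190); print("before (tcp .122)",k.sum(),np.percentile(W0[k][:,2],[20,50,80]))
u,v=proj(n,[S[0],S[1],.19])[0].round().astype(int); cv2.imwrite("pics/i4.png",cv2.resize(p[v-30:v+30,u-40:u+40].astype(np.uint8),(800,600),interpolation=cv2.INTER_CUBIC)[:,:,::-1])
print(sensors.current_time(),sensors.current_dq().round(4))
```

```text
0.1685 [-0.73 -0.1  -4.64] [-0.249  3.173  0.028] [ 0.59774798 -0.19155155  0.16843986] 0.031110694617485175
0.1713 [-0.73  0.04 -4.91] [-0.262  3.258  0.046] [ 0.59776277 -0.19156166  0.17124192] 0.03168943247422291
top face 6 [0.20821536 0.20858754 0.20897456]
before (tcp .122) 13 [0.15961878 0.15976899 0.16068392]
30.3583 [-0.0005 -0.0006  0.0009 -0.0001 -0.0001  0.0011]
```

View pics/i4.png

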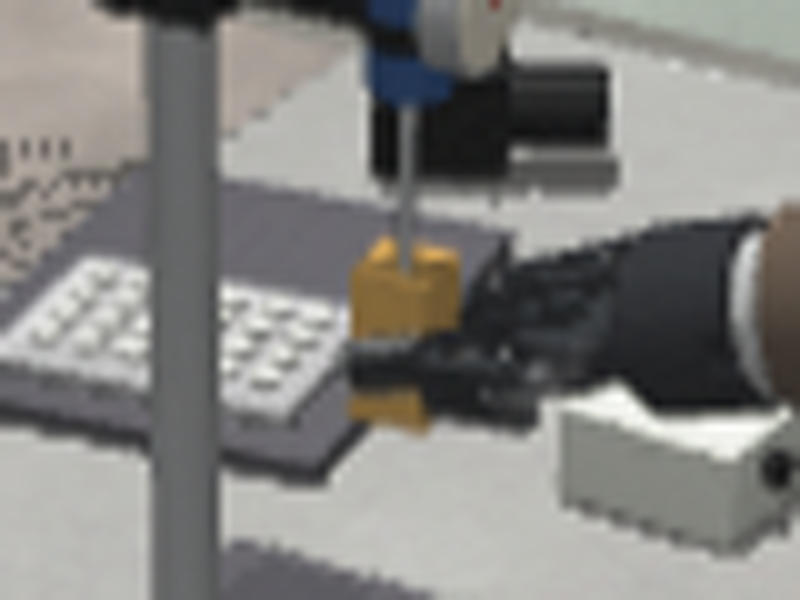

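The stylus stands in the hole and the block is held only by the fingers. First contact was at TCP z ≈ 0.1625, so I'll trim to 8 mm of lift and hand in.

Run:
```python
from h import *
manip.move_l([.5978,-.1916,.1708],speed=.01); manip.sleep(1)
print(sensors.current_force(),sensors.current_tool_pos(),sensors.current_dq().round(4),sensors.current_finger_force(),sensors.current_time())
print(finish_job())
```

```text
[-1.49586574 -0.35376068 -5.75439772] [ 0.59778343 -0.19159332  0.17078459] [-0.002  -0.0004  0.001   0.0002 -0.0001  0.0008] 50.23643444816116 31.6083
the job is handed in; nothing more can be done
None
```

I handed the job in at about 32 s: the gripper holds the spacer still and upright, deep hole up, with the stylus standing in it and lifted about 8 mm. The lift is inferred from the height of first contact, so it could be off by 1–2 mm, well short of the 20 mm stop.

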